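# Try the cover on, then hold it aligned over the threaded holes

## Task

Take by its handle the cover plate whose four holes match the threaded holes in the open instrument housing, lower it gently and level onto the housing, holes in line, until you feel the sprung seal push back. Then raise it straight up by about one centimetre and finish holding it hovering there, level, with every hole centred over its threaded hole, so that a colleague can start the screws: do not set it down or let go. Leave the other cover plate and the dropper bottle where they are.

Things in the scene. Friction and masses are not known exactly. Their poses are not given: they have to be found in the camera images.
- cover_a_grip (a point): Centre of the matching cover's steel bow handle bar, over the plate's centre and 40 mm above its underside; axes are the plate's. The bar is 60 mm long along the plate's x, 12 mm wide (y), spans 33 to 47 mm above the plate's underside, and is open below for 28 mm down to the plate between two posts (inner faces 40 mm apart).
- cover_b_grip (a point): The other cover plate, same metal, outline and handle, but its four 10 mm holes lie at the middles of the four edges, so it does not fit. This point is its bar's centre, 40 mm above its underside. To be left where it lies.
- housing_top (a point): Centre of the housing's flat, rigid top rim, 60 mm above the worktop; x along its 110 mm, y along its 90 mm, z up. In its window stands a black rubber seal frame, 58x42 mm, 4 mm proud of the rim, sprung downward at about 2 N/mm until flush (8 N). Seated, the outlines of cover and housing are flush and their x and y axes point the same way (the holes fit only this one way round).
- cover_a: The cover plate that matches the housing: flat bare-metal plate 110x90x5 mm (its x, y, z), with four plain 10 mm through-holes, three near its corners and the fourth set inward along one long edge, and a bow handle on top. Origin at the centre of its underside, z up. Loose, 0.2 to 0.45 kg, lying flat on the worktop at the start.
- cover_b: The other cover plate, with origin at the centre of its underside.
- housing: Open instrument housing, grey painted metal, 110x90x60 mm, fixed to the worktop; dark window and two small knobs on its front (-x side). Origin at the centre of its underside, on the worktop.
- dropper: Amber dropper bottle, 36 mm across, 113 mm tall, standing between the plates and the housing; origin at its foot.
- cover_a_hole0 (a point): Centre, on the plate's underside, of through-hole 0 (10 mm) of the matching cover, at x 44, y 35 mm from the plate's centre.
- housing_hole0 (a point): Mouth of threaded hole 0 (5 mm, blind, with a dark bottom) in the housing's top rim, at x 44, y 35 mm from the rim's centre; belongs under cover_a_hole0.
- cover_a_hole1 (a point): Centre, on the plate's underside, of through-hole 1 (10 mm) of the matching cover, at x -44, y 35 mm from the plate's centre.
- housing_hole1 (a point): Mouth of threaded hole 1 (5 mm, blind, with a dark bottom) in the housing's top rim, at x -44, y 35 mm from the rim's centre; belongs under cover_a_hole1.
- cover_a_hole2 (a point): Centre, on the plate's underside, of through-hole 2 (10 mm) of the matching cover, at x -44, y -35 mm from the plate's centre.
- housing_hole2 (a point): Mouth of threaded hole 2 (5 mm, blind, with a dark bottom) in the housing's top rim, at x -44, y -35 mm from the rim's centre; belongs under cover_a_hole2.
- cover_a_hole3 (a point): Centre, on the plate's underside, of through-hole 3 (10 mm) of the matching cover, at x 18, y -35 mm from the plate's centre.
- housing_hole3 (a point): Mouth of threaded hole 3 (5 mm, blind, with a dark bottom) in the housing's top rim, at x 18, y -35 mm from the rim's centre; belongs under cover_a_hole3.

How it is judged:
By the outcome, as a careful person would: the job done as asked, in the order asked, and still so for the second after the job is handed in, while the arm keeps its last pose, push and grip.
It also fails if it takes over 45 s, if anything falls off the work surface, if the arm or the gripper's body presses on something with over 40 N, if the wrist force passes 120 N, or if a joint passes its speed limit or range.

## Robot

A 7-joint arm with a two-finger parallel gripper is mounted at the origin on the work surface; the furniture and walls round the work are solid. World frame = base frame: x ahead of the robot, y to its left, z up, the work surface at z = 0. Lengths are in m, angles in degrees, forces in N, time in s.
With the tool pointing down it reaches from about 0.35 to 0.9 m from the base axis. Payload 19.9 kg.
Tool frame: the origin (TCP) lies at the very end of the fingers, on their centre line; the grasp point (between the pads) lies 19 mm behind it (hold_point_z is the distance from the TCP to the grasp point, in m); z points along the fingers, y is the line along which they close (so a half turn about z gives the same grasp; the last joint's range is limited). The gripper opens to 85 mm and grips with 20 to 120 N. Pads are 22 mm wide; open, the fingers measure 114 mm over their backs; the gripper's body (76 mm by 85 mm) begins 54 mm behind the grasp point. The pads swing forward as they close: fully open they stand 13 mm farther back than shut.
Start: joints at [70.101, 23.915, -0.59, 92.452, 0.269, 63.638, -3.037], TCP at [0.188, -0.596, 0.231] pointing down, gripper open.
Joint ranges: [-161.28, 161.28], [-22.2, 115.67], [-73.04, 71.86], [3.21, 147.25], [-68.34, 248.33], [10.77, 114.83], [-161.83, 161.83]. Speed limits (degrees/s): [108.29, 108.29, 136.94, 136.94, 172.46, 172.46, 172.46].

## Interface

Orientations are given as [roll, pitch, yaw] about the fixed x, y, z axes, in that order (R = Rz(yaw) Ry(pitch) Rx(roll)).
In Python, from plant import * gives the robot as it stands.
- The arm moves only by the shell command python3 -m creep 'ROWS' [OPENING] [FORCE]. ROWS is JSON, a list of rows, each a list of 2 entries, a list of its own where there are three numbers: the shift along the tool's x, y, z in m, then the turn, a rotation vector about the tool's x, y, z in rad. In form: [[[dx, dy, dz], [ax, ay, az]], ...]. A call has 1 to 12 rows; each row is the pose to reach, as a shift and turn from the pose commanded when the call began, along the tool's axes at that moment; what a row does not reach only later rows make up. A row lasts 1/10 s, in which the tool goes at most 50 mm and 8.59 degrees, less where a joint would pass 70% of its speed; a pose out of reach is approached as far as the arm can. A call with a gripper value outside its range is refused whole. OPENING is the opening, from 0 (shut) to 1 (fully open), set as the call begins (- or left out, the last holds). The fingers move at their own pace and stop on an object; FORCE is the grip in N (left out, the last holds). Time passes only in rows, so rows that repeat a pose let the fingers close. It gives the time, the measured TCP pose, the force, the opening and the grip force at its end, in the units of the state.
- read_state(): the state, without advancing time (a new reading comes with each control period).
- snapshot(name): name is "scene" or "top" or "wrist"; returns the picture (420x560x3 uint8, red, green, blue); there is no depth.
- calibration(name): a dict with "camera_matrix" (3x3 intrinsics, pixels), "cam_to_world" (4x4, takes a point from camera to world coordinates). Camera axes: x right, y down, z forward; pixel columns grow to the right and rows downward; lengths in m; the calibration is good to about 2 mm. A picture is of the moment at which its call begins: read the wrist's pose just before it. calibration takes no time and is no camera call; for the wrist camera it gives the pose at the moment of the call.
- hand_in(): hands the job in; it is judged then, once.
The state is a dict: "t": time; "qpos": joint angles; "qvel": joint speeds; "tau": joint torques, N m; "tool_pos": TCP position; "eef_rot": TCP orientation; "wrist_force": force on the tool from outside, world axes, zero at the start; "torque": the same for the moment, N m; "grip_width": finger opening in m; "grip_force": force on a finger pad.
Only numpy, scipy, OpenCV 4.12 (cv2) and the standard library are available. Lean on these libraries where they do the work, as an engineer would, in place of code of your own. Each camera call takes 0.05 s, during which the arm holds its last target. There are 200 camera calls.

## Working session

There is one attempt and no reset: what is moved stays moved. The work goes in short steps, Python scripts to look and compute and a shell command to move; the robot and the scene stay as the last step left them, time stands still between calls to the robot, and variables do not carry over. Pictures are saved under pics/ and viewed, at most 10 in all, crops included, and the job is handed in when it is done.

```bash
mkdir -p pics; ls; python3 - <<'E'
from plant import *
import cv2
s=read_state();print(s['t'],s['tool_pos'],s['eef_rot'],s['grip_width'],s['wrist_force'])
for n in('top','scene'):
    im=snapshot(n);cv2.imwrite(f'pics/{n}0.png',im[:,:,::-1]);c=calibration(n);print(c['camera_matrix'],c['cam_to_world'])
E
```

```text
pics
0.0 [ 0.18807513 -0.59566844  0.23067006] [-1.79930455e+02  2.91338669e-03  1.75240127e+01] 0.08540426812212865 [ 0.05778341  0.1109671  -0.71645317]
[[518.19779467   0.         285.83859579]
 [  0.         518.19779467 217.45146223]
 [  0.           0.           1.        ]] [[ 2.44068642e-02 -9.90184491e-01  1.37618964e-01  4.16279454e-01]
 [-9.99695408e-01 -2.46783459e-02 -2.66571265e-04  7.83975772e-02]
 [ 3.66016312e-03 -1.37570540e-01 -9.90485209e-01  1.12359599e+00]
 [ 0.00000000e+00  0.00000000e+00  0.00000000e+00  1.00000000e+00]]
[[415.00276481   0.         279.71301787]
 [  0.         415.00276481 207.22008979]
 [  0.           0.           1.        ]] [[ 0.60158874  0.3784774  -0.7034528   1.1998839 ]
 [ 0.79878266 -0.2782987   0.53338175 -0.39254805]
 [ 0.00610293 -0.88278236 -0.46974255  0.50202545]
 [ 0.          0.          0.          1.        ]]
```

View pics/top0.png

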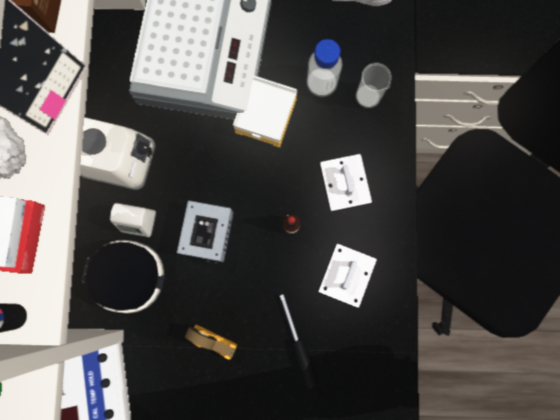

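View pics/scene0.png

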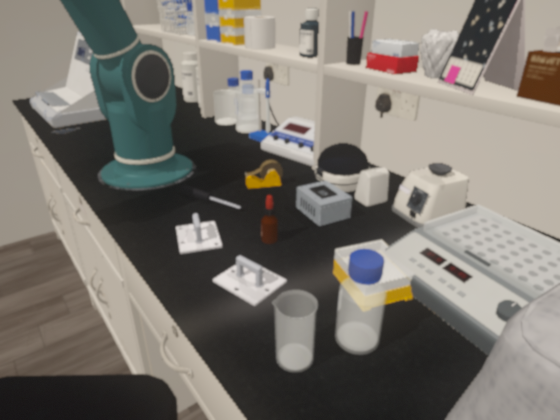

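```bash
python3 - <<'E'
import cv2
im=cv2.imread('pics/top0.png')
a=cv2.resize(im[140:320,310:390],None,fx=3.3,fy=3.3,interpolation=cv2.INTER_CUBIC)
b=cv2.resize(im[190:275,170:240],None,fx=6,fy=6,interpolation=cv2.INTER_CUBIC)
import numpy as np
o=np.zeros((600,700,3),np.uint8);o[:a.shape[0],:a.shape[1]]=a;o[:b.shape[0],275:275+b.shape[1]]=b
cv2.imwrite('pics/crop.png',o)
E
```

```text
(no output)
```

View pics/crop.png

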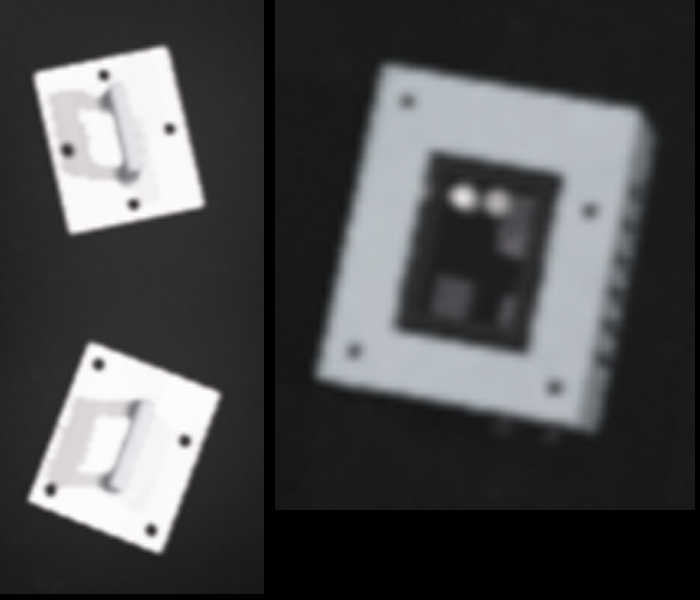

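```bash
cat > h.py <<'E'
from plant import *
import numpy as np,cv2
from scipy.optimize import least_squares
from scipy.spatial.transform import Rotation as R
H=np.array([[44,35],[-44,35],[-44,-35],[18,-35]])/1000
def proj(c,P):
    M=np.linalg.inv(c['cam_to_world']);p=np.c_[P,np.ones(len(P))]@M.T
    q=p[:,:3]@c['camera_matrix'].T;return q[:,:2]/q[:,2:]
def refine(g,pts,r):
    out=[]
    for u,v in pts:
        x0,y0=int(round(u))-r,int(round(v))-r
        w=g[y0:y0+2*r+1,x0:x0+2*r+1].astype(float);b=np.percentile(w,70)
        w=np.clip(b-w-0.25*(b-w.min()),0,None);yy,xx=np.mgrid[:2*r+1,:2*r+1]
        out.append([x0+(w*xx).sum()/w.sum(),y0+(w*yy).sum()/w.sum()])
    return np.array(out)
def fit(c,px,z,x0,L=H):
    def f(p):
        C,S=np.cos(p[2]),np.sin(p[2]);P=np.c_[L@np.array([[C,S],[-S,C]])+p[:2],np.full(len(L),z)]
        return (proj(c,P)-px).ravel()
    s=least_squares(f,x0);return s.x,s.fun
E
python3 - <<'E'
from h import *
c=calibration('top');g=cv2.cvtColor(cv2.imread('pics/top0.png'),cv2.COLOR_BGR2GRAY)
A=np.array([[98,364],[50,490],[151,530],[185,441]])/3.3+[310,140]-.35
B=np.array([[407-275,101],[355-275,350],[555-275,387],[590-275,210]])/6.+[170,190]-.4
for n,px,z in(('A',A,.003),('hous',B,.059)):
    q=refine(g,px,3);print(q-px)
    for zz in (z,):
        x,e=fit(c,q,zz,[.45,0,-.3]);print(n,x[:2],np.degrees(x[2]),e.round(2))
d=proj(c,np.array([[.45,.0,.113]]));print(d)
# dropper cap at px (291,223), z .113
M=c['cam_to_world'];K=c['camera_matrix']
for z in(0,.113,.1):
    r=M[:3,:3]@np.linalg.inv(K)@[291,223,1];t=(z-M[2,3])/r[2];print(z,M[:3,3]+t*r)
print(calibration('wrist')); print(read_state()['qpos'])
E
```

```text
[[ 0.03158301 -0.0235806 ]
 [ 0.1462166  -0.27390174]
 [-0.04833122 -0.00814808]
 [-0.14444908 -0.12897322]]
A [ 0.450591   -0.05729307] -20.32047502780893 [ 0.1  -0.05 -0.11  0.12  0.03 -0.03 -0.02 -0.04]
[[ 0.02887828 -0.04431185]
 [-0.16490759  0.11120018]
 [-0.10775194  0.03953488]
 [-0.08251748  0.08531469]]
hous [0.53351333 0.24695202] -9.016486766449292 [-0.07  0.03 -0.01 -0.05 -0.01  0.02  0.1  -0.  ]
[[324.74188388 272.88302146]]
0 [0.56043254 0.06651725 0.        ]
0.113 [0.54593507 0.06771205 0.113     ]
0.1 [0.54760292 0.06757459 0.1       ]
{'camera_matrix': array([[351.32810482,   0.        , 281.65778892],
       [  0.        , 351.32810482, 203.3192318 ],
       [  0.        ,   0.        ,   1.        ]]), 'cam_to_world': array([[ 0.30199449, -0.91670857, -0.26161944,  0.25329226],
       [-0.95330826, -0.29087149, -0.08122279, -0.57474444],
       [-0.00164   ,  0.27393281, -0.96174743,  0.37262105],
       [ 0.        ,  0.        ,  0.        ,  1.        ]])}
[70.10124836 23.94529388 -0.58940326 92.48249164  0.2704635  63.63889299
 -3.03834863]
```

```bash
cat >> h.py <<'E'
def rows(pos,yaw,pitch=0,roll=180):
    s=read_state();T=R.from_euler('xyz',s['eef_rot'],degrees=True);G=R.from_euler('xyz',[roll,pitch,yaw],degrees=True)
    print('t',round(s['t'],2),'pos',s['tool_pos'].round(4),'rpy',s['eef_rot'].round(2),'F',s['wrist_force'].round(2),'M',s['torque'].round(2),'w',round(s['grip_width'],4),s['grip_force'])
    print('shift',T.inv().apply(np.array(pos)-s['tool_pos']).round(4),'turn',(T.inv()*G).as_rotvec().round(4))
E
python3 -m creep '[[[0.035,-0.036,0.005],[0,0,0.1]],[[0.07,-0.073,0.01],[0,0,0.2]],[[0.105,-0.11,0.02],[0,0,0.3]],[[0.14,-0.146,0.025],[0,0,0.4]],[[0.175,-0.183,0.03],[0,0,0.5]],[[0.21,-0.22,0.04],[0,0,0.6]],[[0.245,-0.256,0.045],[0,0,0.66]],[[0.28,-0.293,0.05],[0,0,0.66]],[[0.315,-0.33,0.06],[0,0,0.66]],[[0.35,-0.366,0.065],[0,0,0.66]],[[0.385,-0.403,0.07],[0,0,0.66]],[[0.4,-0.42,0.08],[0,0,0.66]]]' 1
python3 -c "
from h import *
rows([.4506,-.0573,.15],-20.32)"
```

```text
t: 1.3
tool_pos: [0.4444, -0.072, 0.1516]
eef_rot: [-180.0, -0.1, -20.2]
wrist_force: [0.3, -0.9, 0.1]
grip_width: 0.0854
grip_force: 0.0
t 1.3 pos [ 0.4444 -0.072   0.1516] rpy [-1.7995e+02 -7.0000e-02 -2.0180e+01] F [ 0.33 -0.86  0.11] M [-0.06 -0.07  0.04] w 0.0854 0.0
shift [ 0.0008 -0.016   0.0016] turn [-0.0008 -0.0012  0.0024]
```

```bash
python3 -m creep '[[[0.001,-0.008,0.001],[0,0,0.002]],[[0.001,-0.014,0.001],[0,0,0.002]],[[0.001,-0.014,0.001],[0,0,0.002]],[[0.001,-0.014,0.001],[0,0,0.002]]]'
python3 - <<'E'
from h import *
rows([.4506,-.0573,.15],-20.32)
c=calibration('wrist');im=snapshot('wrist')[:,:,::-1].copy();cv2.imwrite('pics/w1raw.png',im)
a=np.radians(-20.32);C,S=np.cos(a),np.sin(a)
P=np.c_[H@np.array([[C,S],[-S,C]])+[.4506,-.0573],np.full(4,.005)]
for u,v in proj(c,P): cv2.circle(im,(int(u),int(v)),3,(0,0,255),1)
cv2.imwrite('pics/w1.png',im)
E
```

```text
t: 1.7
tool_pos: [0.4487, -0.0634, 0.1505]
eef_rot: [180.0, -0.0, -20.5]
wrist_force: [-0.3, -0.3, 0.7]
grip_width: 0.0855
grip_force: 0.0
t 1.7 pos [ 0.4487 -0.0634  0.1505] rpy [ 1.7998e+02 -1.0000e-02 -2.0490e+01] F [-0.29 -0.33  0.73] M [-0.03 -0.03 -0.01] w 0.0855 0.0
shift [-0.0003 -0.0064  0.0005] turn [ 0.0003 -0.0002 -0.0031]
```

View pics/w1.png

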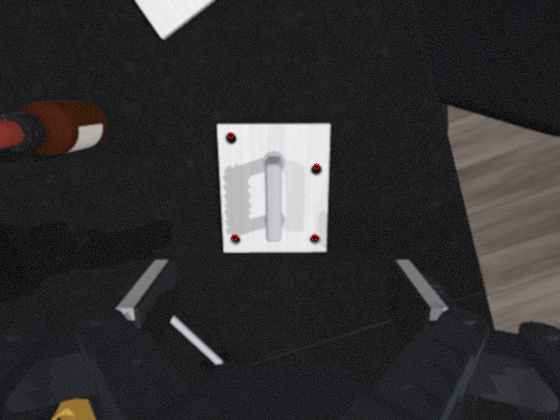

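```bash
python3 -m creep '[[[0,-0.005,0.02],[0,0,-0.002]],[[0,-0.005,0.045],[0,0,-0.002]],[[0,-0.005,0.07],[0,0,-0.002]],[[0,-0.005,0.09],[0,0,-0.002]],[[0,-0.005,0.105],[0,0,-0.002]],[[0,-0.005,0.117],[0,0,-0.002]],[[0,-0.005,0.125],[0,0,-0.002]],[[0,-0.005,0.128],[0,0,-0.002]],[[0,-0.005,0.128],[0,0,-0.002]],[[0,-0.005,0.128],[0,0,-0.002]],[[0,-0.005,0.128],[0,0,-0.002]]]' 1
python3 -c "
from h import *
rows([.4506,-.0573,.021],-20.32)"
```

```text
t: 2.85
tool_pos: [0.451, -0.0576, 0.0228]
eef_rot: [-180.0, -0.0, -20.3]
wrist_force: [0.4, 0.5, -1.2]
grip_width: 0.0852
grip_force: 0.0
t 2.85 pos [ 0.451  -0.0576  0.0228] rpy [-1.7999e+02 -5.0000e-02 -2.0300e+01] F [ 0.43  0.53 -1.25] M [-0.01  0.02  0.03] w 0.0852 0.0
shift [-0.0005 -0.0002  0.0018] turn [-0.0002 -0.0008  0.0004]
```

```bash
python3 -m creep '[[[0,0,0.001],[0,0,0]],[[0,0,0.001],[0,0,0]],[[0,0,0.001],[0,0,0]],[[0,0,0.001],[0,0,0]],[[0,0,0.001],[0,0,0]],[[0,0,0.001],[0,0,0]],[[0,0,0.001],[0,0,0]],[[0,0,0.001],[0,0,0]],[[0,0,0.001],[0,0,0]],[[0,0,0.001],[0,0,0]],[[0,0,0.001],[0,0,0]],[[0,0,0.001],[0,0,0]]]' 0 80
python3 -c "
from h import *
rows([.4506,-.0573,.021],-20.32)"
```

```text
t: 4.05
tool_pos: [0.4507, -0.0576, 0.0215]
eef_rot: [180.0, -0.0, -20.3]
wrist_force: [-1.7, 0.1, 7.4]
grip_width: 0.0107
grip_force: 78.3
t 4.05 pos [ 0.4507 -0.0576  0.0215] rpy [180.    -0.   -20.29] F [-1.67  0.12  7.45] M [0.04 0.48 0.02] w 0.0107 78.3098816871643
shift [-0.0002 -0.0002  0.0005] turn [ 0.0001 -0.      0.0004]
```

```bash
python3 -m creep '[[[0,0,-0.005],[0,0,0]],[[0,0,-0.015],[0,0,0]],[[0,0,-0.035],[0,0,0]],[[0,0,-0.06],[0,0,0]],[[0,0,-0.085],[0,0,0]],[[0,0,-0.11],[0,0,0]],[[0,0,-0.135],[0,0,0]],[[0,0,-0.155],[0,0,0]],[[0,0,-0.17],[0,0,0]],[[0,0,-0.18],[0,0,0]],[[0,0,-0.18],[0,0,0]],[[0,0,-0.18],[0,0,0]]]'
python3 - <<'E'
from h import *
rows([.5335,.247,.2],-9.02)
cv2.imwrite('pics/w2.png',snapshot('wrist')[:,:,::-1])
E
```

```text
t: 5.25
tool_pos: [0.4504, -0.0576, 0.201]
eef_rot: [180.0, 0.0, -20.3]
wrist_force: [-0.6, 0.2, -3.3]
grip_width: 0.0108
grip_force: 78.2
t 5.25 pos [ 0.4504 -0.0576  0.201 ] rpy [ 1.800e+02  2.000e-02 -2.029e+01] F [-0.64  0.2  -3.3 ] M [-0.01  0.01 -0.01] w 0.0108 78.19278717041016
shift [-0.0277 -0.3145  0.0009] turn [ 0.      0.0004 -0.1968]
```

View pics/w2.png

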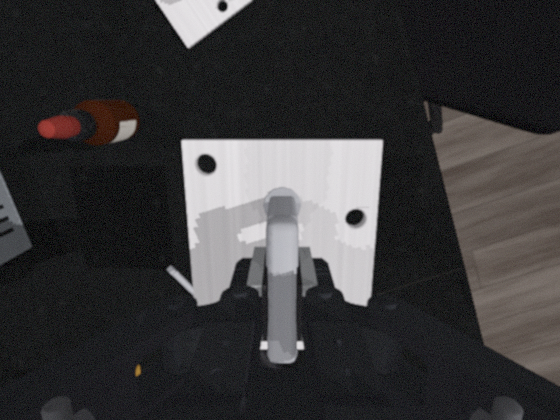

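```bash
cat >> h.py <<'E'
def held(im,guess):
    "fit plate pose in the tool frame (x,y,z of underside centre [m], rx,ry,rz [deg]) from front holes, front corners"
    c=calibration('wrist');s=read_state();T=R.from_euler('xyz',s['eef_rot'],degrees=True)
    g=cv2.cvtColor(im,cv2.COLOR_BGR2GRAY)
    L=np.array([[44,35,5],[18,-35,5],[55,45,5],[55,-45,5]])/1000
    px=np.r_[refine(g,guess[:2],14),cv2.cornerSubPix(g,np.float32(guess[2:]).reshape(-1,1,2),(6,6),(-1,-1),(3,50,.01)).reshape(-1,2)]
    B=R.from_euler('x',180,degrees=True)
    def world(p,L): return T.apply((B*R.from_euler('xyz',[0,p[3],p[4]],degrees=True)).apply(L)+p[:3])+s['tool_pos']
    r=least_squares(lambda p:np.r_[(proj(c,world(p,L))-px).ravel(),(p[2]-.0215)*2000,p[3]],[0,0,.0215,0,0],x_scale=[.001,.001,.001,1,1])
    print('px',px.round(1).tolist(),'fit x y z pitch yaw',r.x.round(4),'res',r.fun.round(2));return r.x,world
E
python3 - <<'E'
from h import *
held(cv2.imread('pics/w2.png'),[[206,163],[355,217],[181,140],[383,140]])
E
```

```text
px [[206.2, 163.5], [354.6, 217.1], [180.6, 139.4], [382.7, 139.3]] fit x y z pitch yaw [-0.0021  0.0003  0.0217  0.2373  0.0898] res [-1.26  0.03  0.93  0.69  0.49 -0.27 -0.13 -0.3   0.47  0.24]
```

```bash
python3 -m creep '[[[-0.002,-0.02,0],[0,0,-0.02]],[[-0.004,-0.05,0],[0,0,-0.04]],[[-0.007,-0.085,0],[0,0,-0.06]],[[-0.011,-0.12,0],[0,0,-0.08]],[[-0.014,-0.155,0],[0,0,-0.1]],[[-0.017,-0.19,0],[0,0,-0.12]],[[-0.02,-0.225,0],[0,0,-0.14]],[[-0.023,-0.26,0],[0,0,-0.16]],[[-0.025,-0.285,0],[0,0,-0.18]],[[-0.027,-0.305,0],[0,0,-0.195]],[[-0.028,-0.314,0],[0,0,-0.197]],[[-0.028,-0.314,0],[0,0,-0.197]]]'
python3 -m creep '[[[0,0,0.02],[0,0,0]],[[0,0,0.04],[0,0,0]],[[0,0,0.06],[0,0,0]],[[0,0,0.07],[0,0,0]],[[0,0,0.07],[0,0,0]],[[0,0,0.07],[0,0,0]],[[0,0,0.07],[0,0,0]]]'
python3 - <<'E'
from h import *
rows([.5335,.247,.1],-9.02)
cv2.imwrite('pics/w3.png',snapshot('wrist')[:,:,::-1])
cv2.imwrite('pics/t3.png',snapshot('top')[:,:,::-1])
E
```

```text
t: 6.5
tool_pos: [0.5328, 0.2478, 0.2005]
eef_rot: [-180.0, 0.1, -8.9]
wrist_force: [-0.1, -0.6, -2.0]
grip_width: 0.0108
grip_force: 78.3
t: 7.2
tool_pos: [0.5338, 0.2467, 0.1323]
eef_rot: [-180.0, -0.1, -9.0]
wrist_force: [0.2, 0.0, -2.3]
grip_width: 0.0106
grip_force: 78.2
t 7.2 pos [0.5338 0.2467 0.1323] rpy [-1.7996e+02 -6.0000e-02 -9.0200e+00] F [ 0.21  0.03 -2.31] M [ 0.03 -0.03 -0.04] w 0.0106 78.2430911064148
shift [-0.0004 -0.0002  0.0323] turn [-0.0007 -0.0011 -0.0001]
```

View pics/w3.png

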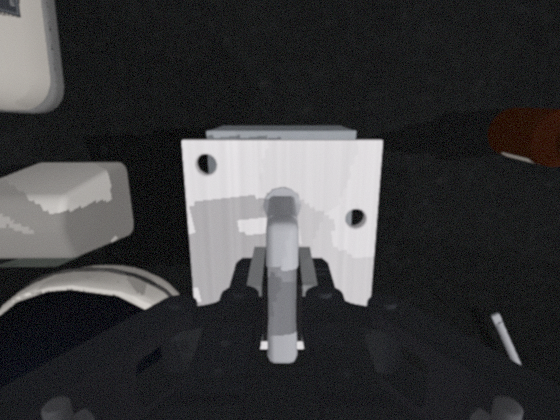

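```bash
python3 -m creep '[[[0,0,0.01],[0,0,0]],[[0,0,0.02],[0,0,0]],[[0,0,0.03],[0,0,0]],[[0,0,0.034],[0,0,0]],[[0,0,0.034],[0,0,0]],[[0,0,0.034],[0,0,0]],[[0,0,0.034],[0,0,0]]]'
python3 - <<'E'
from h import *
rows([.5335,.247,.0965],-9.02)
w=snapshot('wrist')[:,:,::-1].copy();t=snapshot('top')[:,:,::-1].copy()
cv2.imwrite('pics/w4.png',w);cv2.imwrite('pics/t4.png',t)
c=calibration('wrist');s=read_state()
held(w,[[206,163],[355,217],[181,140],[383,140]])
# w1 consistency
o=np.zeros((600,780,3),np.uint8)
cv=lambda a,f:cv2.resize(a,None,fx=f,fy=f,interpolation=cv2.INTER_CUBIC)
a=cv(w[143:183,186:226],7);b=cv(w[197:237,335:375],7);d=cv(t[180:280,160:250],5.4)
o[:280,:280]=a;o[300:580,:280]=b;o[:d.shape[0],290:290+d.shape[1]]=d
cv2.imwrite('pics/c4.png',o)
E
```

```text
t: 8.0
tool_pos: [0.5335, 0.2468, 0.0976]
eef_rot: [-180.0, -0.0, -9.0]
wrist_force: [0.1, -0.8, -2.6]
grip_width: 0.0104
grip_force: 78.3
t 8.0 pos [0.5335 0.2468 0.0976] rpy [-1.7998e+02 -2.0000e-02 -9.0100e+00] F [ 0.09 -0.77 -2.57] M [ 0.   -0.03 -0.02] w 0.0104 78.31017851829529
shift [-0.0001 -0.0002  0.0011] turn [-0.0004 -0.0004  0.0002]
px [[206.8, 163.6], [355.3, 218.3], [180.7, 139.4], [382.7, 139.4]] fit x y z pitch yaw [-2.200e-03  2.000e-04  2.160e-02  2.469e-01 -0.000e+00] res [-1.46  0.16  0.44 -0.07  0.81 -0.11  0.21  0.08  0.25  0.25]
```

View pics/c4.png

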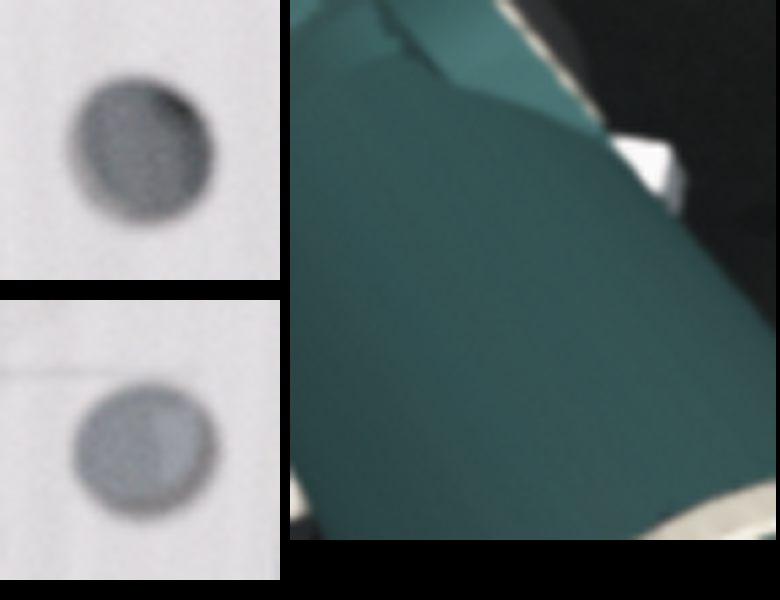

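```bash
python3 -m creep '[[[0,0,0.003],[0,0,0]],[[0,0,0.006],[0,0,0]],[[0,0,0.008],[0,0,0]],[[0,0,0.008],[0,0,0]],[[0,0,0.008],[0,0,0]],[[0,0,0.008],[0,0,0]]]'
python3 - <<'E'
from h import *
rows([.5335,.247,.0965],-9.02)
c=calibration('wrist');s=read_state()
w=snapshot('wrist')[:,:,::-1].copy();cv2.imwrite('pics/w5.png',w)
held(w,[[206,163],[355,217],[181,140],[383,140]])
a=np.radians(-9.02);C,S=np.cos(a),np.sin(a)
P=np.c_[H@np.array([[C,S],[-S,C]])+[.5335,.24695],np.full(4,.06)]
print('pred housing',proj(c,P),'pred plate@tool',proj(c,P+[0,0,s['tool_pos'][2]-.0165-.06]))
g=cv2.cvtColor(cv2.imread('pics/w1raw.png'),cv2.COLOR_BGR2GRAY)
# w1: tool-relative camera is fixed -> camera pose at w1
def pose(p,e):
    T=np.eye(4);T[:3,:3]=R.from_euler('xyz',e,degrees=True).as_matrix();T[:3,3]=p;return T
X=np.linalg.inv(pose(s['tool_pos'],s['eef_rot']))@c['cam_to_world'];print(X.round(4))
c1=dict(c,cam_to_world=pose([.4487,-.0634,.1505],[179.98,-.01,-20.49])@X)
x,e=fit(c1,refine(g,np.array([[231,137],[235,239],[315,239],[317,169]]),5),.004,[.45,-.05,-.35]);print('w1 plate',x[:2],np.degrees(x[2]),e.round(2))
cv=lambda a,f:cv2.resize(a,None,fx=f,fy=f,interpolation=cv2.INTER_CUBIC)
cv2.imwrite('pics/c5.png',np.hstack([cv(w[143:183,186:226],9),cv(w[197:237,335:375],9)]))
E
```

```text
t: 8.7
tool_pos: [0.5334, 0.2467, 0.0894]
eef_rot: [-180.0, -0.0, -9.0]
wrist_force: [-0.3, -0.2, -3.1]
grip_width: 0.0107
grip_force: 78.3
t 8.7 pos [0.5334 0.2467 0.0894] rpy [-179.99   -0.     -9.01] F [-0.31 -0.15 -3.1 ] M [ 0.01 -0.03  0.03] w 0.0107 78.309645652771
shift [ 0.0001 -0.0003 -0.0071] turn [-0.0001 -0.      0.0003]
px [[206.9, 163.1], [353.8, 217.9], [180.7, 139.6], [382.8, 139.4]] fit x y z pitch yaw [-2.200e-03 -1.000e-04  2.180e-02  3.421e-01 -9.130e-02] res [-1.82  0.37  1.46  0.32  0.68 -0.64 -0.27  0.12  0.55  0.34]
pred housing [[209.58209406 154.88169488]
 [218.28134933 312.95422642]
 [344.08826593 313.12764352]
 [350.18031888 206.21284878]] pred plate@tool [[203.96014675 158.90173285]
 [213.98738945 327.12140454]
 [348.29189799 327.30754934]
 [355.26752639 213.88269904]]
[[ 1.000e-03 -9.617e-01 -2.741e-01  6.840e-02]
 [ 1.000e+00  1.000e-03 -2.000e-04 -1.000e-04]
 [ 5.000e-04 -2.741e-01  9.617e-01 -1.419e-01]
 [ 0.000e+00  0.000e+00  0.000e+00  1.000e+00]]
w1 plate [ 0.44882176 -0.05665549] -20.203203087362162 [-0.2  -0.33 -0.17  0.33  0.15  0.24  0.22 -0.14]
```

View pics/c5.png

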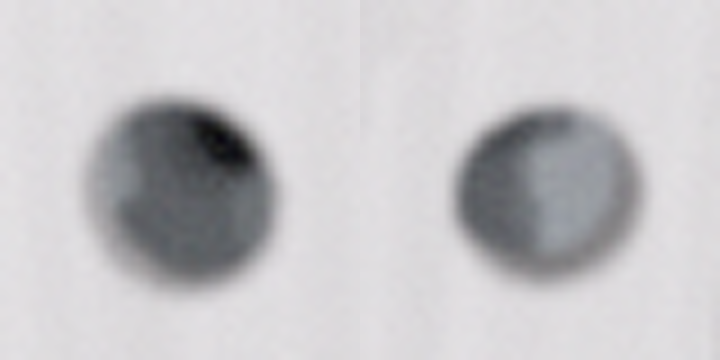

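```bash
python3 -m creep '[[[0,0,-0.015],[0,0,0]],[[0,0,-0.035],[0,0,0]],[[0,0,-0.06],[0,0,0]],[[-0.02,0,-0.09],[0,0,0]],[[-0.045,0,-0.12],[0,0,0]],[[-0.07,0,-0.145],[0,0,0]],[[-0.085,0,-0.158],[0,0,0]],[[-0.093,0,-0.16],[0,0,0]],[[-0.093,0,-0.16],[0,0,0]],[[-0.093,0,-0.16],[0,0,0]],[[-0.093,0,-0.16],[0,0,0]],[[-0.093,0,-0.16],[0,0,0]]]'
python3 - <<'E'
from h import *
c=calibration('wrist')
w=snapshot('wrist')[:,:,::-1].copy();cv2.imwrite('pics/w6.png',w)
rows([.5335,.247,.0965],-9.02)
a=np.radians(-9.02);C,S=np.cos(a),np.sin(a)
P=np.c_[H@np.array([[C,S],[-S,C]])+[.5335,.24695],np.full(4,.06)]
p=proj(c,P);g=cv2.cvtColor(w,cv2.COLOR_BGR2GRAY);q=refine(g,p,5);q=refine(g,q,4);print(p.round(1),q.round(1))
for z in(.058,.06):
    x,e=fit(c,q,z,[.53,.25,-.15]);print('housing by wrist',x[:2],np.degrees(x[2]),e.round(2))
held(w,[[206,163],[355,217],[181,140],[383,140]])
for u,v in q: cv2.circle(w,(int(u+.5),int(v+.5)),7,(0,0,255),1)
cv2.imwrite('pics/w6m.png',w)
E
```

```text
t: 9.95
tool_pos: [0.4418, 0.2609, 0.2486]
eef_rot: [180.0, 0.1, -9.0]
wrist_force: [0.5, -0.6, -2.4]
grip_width: 0.0107
grip_force: 78.3
t 10.0 pos [0.4417 0.261  0.2487] rpy [ 1.7998e+02  6.0000e-02 -9.0400e+00] F [ 0.41  0.69 -2.44] M [0.02 0.01 0.01] w 0.0106 78.33677887916565
shift [ 0.093  -0.0007  0.1521] turn [ 0.0003  0.0011 -0.0003]
[[240.   19.3]
 [243.1 125.1]
 [319.2 125.1]
 [321.3  52.3]] [[239.8  22.5]
 [243.  127.2]
 [318.5 127.1]
 [320.4  55. ]]
housing by wrist [0.53156751 0.24769267] -8.91029032506475 [-0.06 -0.05 -0.01  0.01  0.05  0.06  0.03 -0.01]
housing by wrist [0.53143574 0.24770438] -8.904458347897789 [-0.32 -0.39 -0.22  0.3   0.28  0.35  0.27 -0.15]
px [[208.7, 162.1], [354.6, 217.2], [180.8, 139.9], [382.8, 139.5]] fit x y z pitch yaw [-2.10e-03  2.00e-04  2.19e-02  6.05e-01 -4.43e-02] res [-2.89  1.07  1.3   0.63  1.42 -1.09  0.19 -0.35  0.8   0.61]
```

View pics/w6m.png

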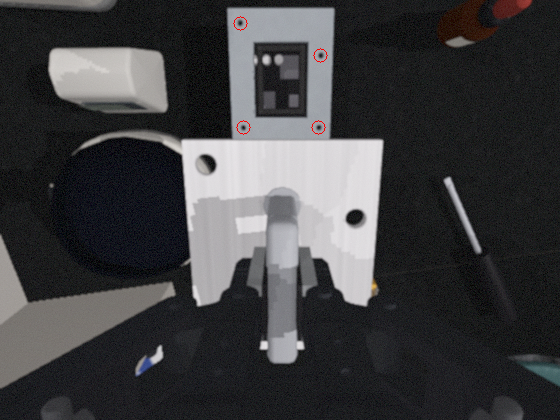

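```bash
python3 -m creep '[[[0.01,0,0.002],[0,0,0]],[[0.025,0,0.015],[0,0,0]],[[0.045,0,0.04],[0,0,0]],[[0.065,-0.0005,0.06],[0,0,-0.001]],[[0.08,-0.0008,0.075],[0,0,-0.001]],[[0.088,-0.0008,0.09],[0,0,-0.001]],[[0.093,-0.0008,0.11],[0,-0.0005,-0.001]],[[0.093,-0.0008,0.13],[0,0.0,-0.001]],[[0.093,-0.0008,0.145],[0,0,-0.001]],[[0.093,-0.0008,0.152],[0,0,-0.001]],[[0.093,-0.0008,0.154],[0,0,-0.001]],[[0.093,-0.0008,0.154],[0,0,-0.001]]]'
python3 -m creep '[[[0,0,0.002],[0,0,0]],[[0,0,0.003],[0,0,0]],[[0,0,0.004],[0,0,0]],[[0,0,0.004],[0,0,0]],[[0,0,0.004],[0,0,0]]]'
python3 -c "
from h import *
rows([.5335,.2471,.0885],-8.97)"
```

```text
t: 11.2
tool_pos: [0.5336, 0.2476, 0.0957]
eef_rot: [-180.0, -0.0, -8.9]
wrist_force: [-0.3, 0.2, -2.2]
grip_width: 0.0106
grip_force: 78.3
t: 11.7
tool_pos: [0.5335, 0.2475, 0.0914]
eef_rot: [-180.0, -0.0, -9.0]
wrist_force: [-0.4, 0.0, -2.3]
grip_width: 0.0104
grip_force: 78.3
t 11.7 pos [0.5335 0.2475 0.0914] rpy [-179.99   -0.     -8.95] F [-0.39  0.04 -2.3 ] M [ 0.01 -0.06 -0.02] w 0.0104 78.26851844787598
shift [0.     0.0004 0.0029] turn [-0.0002 -0.0001  0.0003]
```

```bash
python3 -m creep '[[[0,0.0003,0.001],[0,0,0]],[[0,0.0003,0.002],[0,0,0]],[[0,0.0003,0.003],[0,0,0]],[[0,0.0003,0.004],[0,0,0]],[[0,0.0003,0.0045],[0,0,0]],[[0,0.0003,0.0045],[0,0,0]]]'
python3 - <<'E'
from h import *
rows([.5335,.2471,.0885],-8.97)
w=snapshot('wrist')[:,:,::-1].copy();cv2.imwrite('pics/w7.png',w)
cv=lambda a,f:cv2.resize(a,None,fx=f,fy=f,interpolation=cv2.INTER_CUBIC)
cv2.imwrite('pics/c7.png',np.hstack([cv(w[143:183,186:226],9),cv(w[197:237,335:375],9)]))
E
```

```text
t: 12.3
tool_pos: [0.5334, 0.2471, 0.0867]
eef_rot: [-180.0, 0.0, -9.0]
wrist_force: [0.3, 0.2, -2.8]
grip_width: 0.0107
grip_force: 78.3
t 12.3 pos [0.5334 0.2471 0.0867] rpy [-1.80e+02  1.00e-02 -8.95e+00] F [ 0.26  0.16 -2.78] M [ 0.02  0.   -0.03] w 0.0107 78.26762437820435
shift [ 0.0001  0.     -0.0018] turn [-0.      0.0002  0.0003]
```

View pics/c7.png

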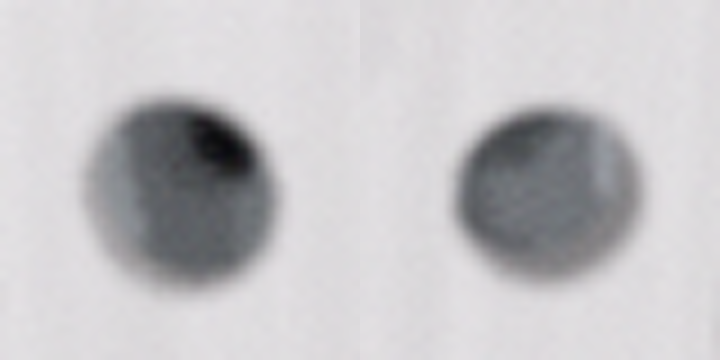

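```bash
python3 -m creep '[[[0,0,0.0005],[0,0,0]],[[0,0,0.001],[0,0,0]],[[0,0,0.0015],[0,0,0]],[[0,0,0.002],[0,0,0]],[[0,0,0.0025],[0,0,0]],[[0,0,0.0025],[0,0,0]],[[0,0,0.0025],[0,0,0]],[[0,0,0.0025],[0,0,0]]]'
python3 -c "
from h import *
rows([.5335,.2471,.0885],-8.97)"
```

```text
t: 13.15
tool_pos: [0.5335, 0.2471, 0.0844]
eef_rot: [-180.0, -0.0, -9.0]
wrist_force: [-0.3, -1.4, -0.3]
grip_width: 0.0103
grip_force: 78.5
t 13.15 pos [0.5335 0.2471 0.0844] rpy [-180.     -0.     -8.95] F [-0.31 -1.44 -0.27] M [-0.12  0.07 -0.03] w 0.0103 78.5457193851471
shift [ 0.0001  0.     -0.0041] turn [-0.0001 -0.      0.0003]
```

Contact has begun (Fz up from about −2.6 to −0.3 N). A little more.

```bash
python3 -m creep '[[[0,0,0.0005],[0,0,0]],[[0,0,0.001],[0,0,0]],[[0,0,0.0015],[0,0,0]],[[0,0,0.0015],[0,0,0]],[[0,0,0.0015],[0,0,0]],[[0,0,0.0015],[0,0,0]]]'
python3 -c "
from h import *
rows([.5335,.2471,.0885],-8.97)"
```

```text
t: 13.75
tool_pos: [0.5335, 0.2471, 0.0829]
eef_rot: [-180.0, -0.0, -9.0]
wrist_force: [-0.3, -0.8, 3.6]
grip_width: 0.0101
grip_force: 79.0
t 13.75 pos [0.5335 0.2471 0.0829] rpy [-180.     -0.     -8.95] F [-0.33 -0.78  3.58] M [-0.16  0.21  0.05] w 0.0101 79.04064774513245
shift [ 0.      0.     -0.0056] turn [-0.0001 -0.      0.0003]
```

```bash
python3 - <<'E'
from h import *
w=snapshot('wrist')[:,:,::-1].copy();cv2.imwrite('pics/w8.png',w)
g=cv2.cvtColor(w,cv2.COLOR_BGR2GRAY).astype(int)
print(g[152:176:1,196:219:1]);print(g[206:230,344:367])
E
```

```text
[[222 221 219 219 219 217 218 214 218 217 217 218 221 221 222 223 223 221
  222 224 221 222 221]
 [219 220 219 215 215 209 201 198 195 193 196 202 205 212 218 220 222 223
  223 222 224 221 223]
 [219 218 213 205 199 187 177 160 151 150 151 160 174 188 201 212 216 222
  224 222 224 222 222]
 [218 214 202 189 174 162 147 128 113 106 103 107 127 142 166 185 206 215
  221 224 223 223 223]
 [212 204 185 163 150 145 133 113  88  75  66  63  63  88 116 143 177 200
  214 223 223 222 223]
 [206 189 168 146 139 141 134 110  86  62  50  39  26  42  62  96 136 170
  198 214 223 221 222]
 [196 175 151 142 140 140 137 119  84  66  36  23  11  29  36  56  98 140
  174 203 218 224 222]
 [190 164 143 140 141 140 136 118  91  66  33  17  27  23  19  37  67 113
  147 184 211 219 222]
 [175 157 140 139 139 144 137 118  99  68  39  37  19  16  24  33  60  93
  125 167 197 217 222]
 [171 154 141 140 140 139 142 127 106  75  51  23  23  15  20  29  56  90
  117 152 188 214 220]
 [166 151 143 138 139 144 143 132 112  90  68  54  35  27  32  34  57  93
  114 135 179 208 220]
 [166 153 143 138 138 139 146 134
[... 2857 characters left out ...]
128 139 153 183 205]
 [217 211 185 149 118 103 100 107 115 114 112 115 119 123 121 126 127 132
  133 149 172 194 213]
 [220 218 202 178 147 123 117 115 115 116 116 121 120 122 127 133 132 134
  147 170 189 209 219]
 [218 221 214 200 177 153 133 128 124 121 121 128 127 130 129 131 135 150
  168 187 204 217 219]
 [219 222 221 214 199 180 161 147 136 130 129 129 130 131 135 146 159 172
  190 206 217 220 220]
 [218 220 224 222 213 200 187 174 156 146 140 144 146 154 157 172 184 196
  206 215 219 221 221]
 [219 222 224 222 219 214 206 196 187 177 173 172 174 182 192 197 202 209
  215 221 219 221 221]
 [220 222 223 225 220 220 214 213 209 203 199 202 204 207 211 212 216 217
  222 220 220 220 220]]
```

```bash
python3 -m creep '[[[0,0,-0.002],[0,0,0]],[[0,0,-0.004],[0,0,0]],[[0,0,-0.005],[0,0,0]],[[0.0004,-0.0001,-0.005],[0,0,0]],[[0.0008,-0.0002,-0.005],[0,0,0]],[[0.0008,-0.0002,-0.004],[0,0,0]],[[0.0008,-0.0002,-0.003],[0,0,0]],[[0.0008,-0.0002,-0.002],[0,0,0]],[[0.0008,-0.0002,-0.001],[0,0,0]],[[0.0008,-0.0002,0],[0,0,0]],[[0.0008,-0.0002,0],[0,0,0]],[[0.0008,-0.0002,0],[0,0,0]]]'
python3 - <<'E'
from h import *
rows([.5335,.2471,.0885],-8.97)
w=snapshot('wrist')[:,:,::-1].copy();cv2.imwrite('pics/w9.png',w)
def meas(f):
    g=cv2.cvtColor(cv2.imread(f),cv2.COLOR_BGR2GRAY);out=[]
    for (u,v) in((206,164),(355,218)):
        p=g[v-18:v+19,u-18:u+19]
        r=[]
        for th in(175,95):
            n,l,s,c=cv2.connectedComponentsWithStats(cv2.resize((p),None,fx=4,fy=4,interpolation=cv2.INTER_CUBIC).__lt__(th).astype(np.uint8))
            k=1+s[1:,4].argmax();r.append((s[k,0]/4+u-18,(s[k,0]+s[k,2])/4+u-18,s[k,1]/4+v-18,(s[k,1]+s[k,3])/4+v-18))
        out.append(np.round(r,1).tolist())
    print(f,out)
for f in('pics/w8.png','pics/w9.png'):meas(f)
E
```

```text
t: 15.0
tool_pos: [0.5342, 0.2472, 0.0829]
eef_rot: [-180.0, -0.0, -8.9]
wrist_force: [-1.9, -1.2, 3.1]
grip_width: 0.0106
grip_force: 79.1
t 15.0 pos [0.5342 0.2472 0.0829] rpy [-180.     -0.     -8.95] F [-1.94 -1.24  3.13] M [-0.29  0.33  0.01] w 0.0106 79.05459523200989
shift [-0.0007  0.0002 -0.0056] turn [-0.     -0.      0.0004]
pics/w8.png [[[196.0, 217.0, 154.0, 175.5], [204.0, 213.8, 155.8, 166.5]], [[345.5, 366.5, 208.8, 228.5], [348.5, 357.5, 210.0, 218.0]]]
pics/w9.png [[[196.0, 217.0, 154.0, 175.5], [204.2, 214.5, 156.2, 167.8]], [[345.5, 366.2, 209.0, 228.5], [348.2, 357.5, 210.5, 219.0]]]
```

```bash
python3 -m creep '[[[0,0,-0.001],[0,0,0]],[[0,0,-0.0025],[0,0,0]],[[0.0001,0,-0.0045],[0,0,0]],[[0.0002,0,-0.0065],[0,0,0]],[[0.0003,0,-0.0085],[0,0,0]],[[0.0003,0,-0.01],[0,0,0]],[[0.0003,0,-0.01],[0,0,0]],[[0.0003,0,-0.01],[0,0,0]],[[0.0003,0,-0.01],[0,0,0]],[[0.0003,0,-0.01],[0,0,0]],[[0.0003,0,-0.01],[0,0,0]],[[0.0003,0,-0.01],[0,0,0]]]'
python3 - <<'E'
from h import *
w=snapshot('wrist')[:,:,::-1].copy();cv2.imwrite('pics/w10.png',w)
rows([.5345,.2471,.0929],-8.95)
held(w,[[206,163],[355,217],[181,140],[383,140]])
held(cv2.imread('pics/w2.png'),[[206,163],[355,217],[181,140],[383,140]])
E
```

```text
t: 16.25
tool_pos: [0.5345, 0.2472, 0.0928]
eef_rot: [-180.0, 0.0, -9.0]
wrist_force: [-0.1, 0.6, -2.4]
grip_width: 0.0106
grip_force: 78.4
t 16.3 pos [0.5345 0.2472 0.0928] rpy [-1.80e+02  1.00e-02 -8.95e+00] F [-0.06 -0.4  -2.65] M [-0.01  0.03 -0.01] w 0.0104 78.40527534484863
shift [-0.      0.0001 -0.0001] turn [-0.      0.0001  0.    ]
px [[207.1, 163.5], [354.2, 218.0], [180.7, 139.4], [382.7, 139.4]] fit x y z pitch yaw [-0.0022  0.      0.0218  0.37   -0.0707] res [-1.89  0.06  1.25  0.2   0.76 -0.28 -0.08  0.16  0.5   0.37]
px [[206.2, 163.5], [354.6, 217.1], [180.6, 139.4], [382.7, 139.3]] fit x y z pitch yaw [-2.100e-03  1.000e-04  2.170e-02  2.468e-01  9.030e-02] res [-1.26  0.03  0.94  0.7   0.49 -0.27 -0.13 -0.3   0.48  0.25]
```

Corner pixels haven't moved since the lift, so the plate has not slipped. It is level and hovering 10 mm above the pressed position, so I'm handing in.

```bash
python3 -c "
from plant import *
print(hand_in())"
```

```text
the job is handed in; nothing more can be done
None
```

The job is handed in: the matching cover was lowered until the seal pushed back with about 6 N, then raised 10 mm; it is held there level, with the holes in line to about half a millimetre by my camera estimate. I pressed a second time after shifting the plate 0.8 mm to line up the holes. The other cover and the dropper bottle were not touched.

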